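# Clear, close and clamp the test cell with its draw latch

### The job

Take the steel specimen that was left standing in the gap between the blue test cell and its sliding end lid, and stand it upright in the empty green tray, without letting it topple on the way. Then push the lid home against the cell, hook the latch's wire loop behind the keeper on the lid, and throw the red lever over centre until it lies flat, so that the lid is clamped; let go of everything. Leave the other things on the bench where they are.

Things in the scene. Friction and masses are not known exactly. Their poses are not given: they have to be found in the camera images.
- cell: Fixed test cell. Origin: table level, centre line, under the chamber's sealing face. x axis: the way the end lid slides OPEN (level); y across; z up. Aluminium bed x -135 to +155, y +-55 mm, top 14 mm above the table; rails 5 mm high on it at y = +-45. Blue chamber block x -130 to -4, y +-55, flat top 75 mm up. Two brass posts 14 mm thick, 45 mm high on that top at x -92, y +-41.
- lid (a joint): How far the sliding end lid stands open, m: 0 = home, at most 0.10; starts 0.06 to 0.085. The lid is a blue upright plate 22 mm thick (inner face at the cell's x = 0 when home), 100 mm wide, from 22 to 75 mm above the table. It slides with about 3 N of friction and stays where it is left.
- lid_push (a point): Point on the lid's outer face (away from the chamber), on the centre line, 55 mm above the table; moves with the lid. Push here towards the cell's -x to shut it.
- keeper_seat (a point): Where the centre of the loop's bar lies when hooked: 94 mm up, 13 mm outward of the lid's inner face. Axes as the cell's. Dark steel hook 16 mm wide on the lid: upright at x -7 to -3 mm from here, lip from it to x +2.5, z +8 to +12; floor at z -11. Bring the 6 mm bar down beyond the lip (x +6 or more), to about this height, then back to -x under the lip.
- keeper (a joint): How far the latch's pull has drawn the spring-mounted keeper from its rest towards the chamber, m: 0 = no pull; 0.002 to 0.006 when clamped (6 N per mm).
- lever_pivot (a point): Pivot of the latch lever on top of the chamber, 95 mm above the table, at the cell's x = -49, y = 0 mm. Its axis is the cell's y.
- lever (a joint): Angle of the red lever, rad: 0 = closed, flat, pointing to the cell's -x, level with its pivot; pi/2 = up; at most 2.1 (leaning to the lid). Starts 0.9 to 1.5; stays where left (under 1 N at the tip moves it). Hooked, it needs a few N more to press it over centre; then it snaps to 0 and holds.
- lever_tip (a point): Upper face of the lever's wide end (20 mm wide, 9 mm thick), 55 mm from the pivot along the lever and 5.5 mm off its middle line, on the side that is up when the lever lies flat.
- bail (a joint): Angle of the wire loop relative to the lever, rad. Its elevation above the cell's +x is bail minus lever (0 = level towards the lid, pi/2 = up); stays where left. It hinges on a pin 18 mm from the lever's pivot: at lever 0 the pin is 16.9 mm to -x and 6.2 mm below the pivot; at 2.1, 3 mm to +x and 18 mm above it.
- loop_bar (a point): Centre of the loop's cross-bar (steel wire 6 mm thick, along the cell's y), 75 mm from the loop's pin: the part to hook behind the keeper. The loop's side wires run at y = +-12.5 mm.
- loop_tab (a point): Centre of the yellow finger tab at the loop's free end: a roller 12 mm thick, 24 mm long along the cell's y, 94 mm from the loop's pin, 19 mm beyond the cross-bar. Pinch its two ends (24 mm) to carry the loop; it can turn between the fingers, and the lever turns along with it when pulled.
- specimen: Loose steel specimen, a round spool 28 mm in diameter (waist 25 mm between 14 and 46 mm above its foot), 60 mm high, 0.1 to 0.2 kg; origin at the centre of its foot, z up. It starts standing on the bed between chamber and lid.
- tray: Fixed empty green plastic tray, 110 x 110 mm outside, 20 mm high, walls 4 mm and floor about 5 mm thick; origin under its centre. It stands left or right of the cell.
- meter: Bystander: loose yellow hand-held meter lying flat, 75 x 140 x 34 mm; origin under its centre.
- spare_brass: Bystander: loose brass spool, same shape as the specimen; origin at its foot.
- spare_copper: Bystander: loose copper spool, same shape as the specimen; origin at its foot.
- flask: Bystander: loose white bottle, 60 mm in diameter, 150 mm high; origin under its centre.
- jar: Bystander: loose amber jar, 56 mm in diameter, 70 mm high; origin under its centre.
- driver: Bystander: loose screwdriver lying on the bench.
- spanner: Bystander: loose spanner lying on the bench.
- mug: Bystander: loose white mug, 80 mm in diameter, 90 mm high; origin under its centre.

How it is judged:
On the way, in this order (a step that is already met when the one before it is completed fails the run):
1. the specimen stands upright in the tray, let go (z of specimen in the frame of tray below 0.012 m and x of specimen in the frame of tray between -0.05 and 0.05 m and y of specimen in the frame of tray between -0.05 and 0.05 m and angle between specimen's own z axis and vertical below 0.1 rad and contact force between specimen and the fingers below 0.1 N), for 0.2 s.
2. the lid is pushed home (value of joint lid below 0.006 m), for 0.1 s.
3. the loop's bar is hooked behind the keeper, under its lip, before the lever is thrown (value of joint lever above 0.5 rad and x of loop_bar in the frame of keeper_seat between -0.003 and 0.012 m and z of loop_bar in the frame of keeper_seat between -0.012 and 0.007 m), for 0.1 s.
At the end, for the whole second after the job is handed in: The lever lies flat (within 0.12 rad), the lid is home (within 3 mm), the loop's bar sits in the keeper and pulls it at least 1.5 mm against its spring, and the specimen stands upright and at rest inside the tray (value of joint lever below 0.12 rad and value of joint lid below 0.003 m and value of joint keeper above 0.0015 m and x of loop_bar in the frame of keeper_seat between -0.004 and 0.005 m and z of loop_bar in the frame of keeper_seat between -0.013 and 0.009 m and z of specimen in the frame of tray below 0.012 m and x of specimen in the frame of tray between -0.05 and 0.05 m and y of specimen in the frame of tray between -0.05 and 0.05 m and angle between specimen's own z axis and vertical below 0.1 rad and linear speed of specimen below 0.02 m/s); the robot touches nothing.
It fails at once if the specimen toppled (tilted beyond 0.8 rad) (angle between specimen's own z axis and vertical above 0.8 rad).
It fails at once if a bystander was moved more than 25 mm or knocked over (distance of any of meter, spare_brass, spare_copper, flask, jar, driver, spanner, mug from where it was at the start of the episode above 0.025 m or angle between any of spare_brass, spare_copper, flask, jar, mug's own z axis and vertical above 0.5 rad).
It also fails if it takes over 72 s, if anything falls off the work surface, if the arm or the gripper's body presses on something with over 40 N, if the wrist force passes 120 N, or if a joint passes its speed limit or range.

### The arm

A 7-joint arm with a two-finger parallel gripper is mounted at the origin on the work surface. World frame = base frame: x ahead of the robot, y to its left, z up, the work surface at z = 0. Lengths are in m, angles in rad, forces in N, time in s.
With the tool pointing down it reaches from about 0.35 to 0.9 m from the base axis. Payload 8.1 kg.
Tool frame: the origin (TCP) lies at the very end of the fingers, on their centre line; the grasp point (between the pads) lies 19 mm behind it; z points along the fingers, y is the line along which they close (so a half turn about z gives the same grasp; the last joint's range is limited). The gripper opens to 92 mm and grips with 3 to 60 N. Pads are 19 mm wide; open, the fingers measure 130 mm over their backs; the gripper's body (75 mm by 190 mm) begins 47 mm behind the grasp point.
Start: joints at [1, 0.434, 0.025, 1.573, -0.012, 1.134, -0.075], TCP at [0.282, -0.558, 0.227] pointing down, gripper open.
Joint ranges: [-2.62, 2.62], [-0.44, 2.09], [-1.27, 1.32], [0.08, 2.57], [-1.32, 4.46], [0.12, 2], [-2.74, 2.74]. Speed limits (rad/s): [2.22, 2.22, 3.01, 3.01, 3.14, 3.14, 3.14].

### API

Orientations are given as a rotation vector (axis times angle).
In Python, from cell import readout, cams, job gives the robot as it stands.
- The arm moves only by the tool drive_tool, never from a script. Its argument "commands" is a list of rows, each a list of 3 entries, a list of its own where there are three numbers: the turn, a rotation vector about the tool's x, y, z in rad, then the shift along the tool's x, y, z in cm, then the gripper's target within -1 to 1 (fully open at 1, half-way at 0, shut at -1). A call has 1 to 20 rows; each row is the pose to reach, as a shift and turn from the pose commanded when the call began, along the tool's axes at that moment; what a row does not reach only later rows make up. A row lasts 1/12 s, in which the tool goes at most 41.7 mm and 7.16 degrees, less where a joint would pass 70% of its speed; a pose out of reach is approached as far as the arm can. A call with a gripper value outside its range is refused whole. The fingers move at their own pace and stop on an object; "newtons" is the grip in N (left out, the last holds). Time passes only in rows, so rows that repeat a pose let the fingers close. It gives the time, the measured TCP pose, the force, the opening and the grip force at its end, in the units of the state.
- readout.observe(): the state, without advancing time (a new reading comes with each control period).
- cams.get_image(name): name is "side" or "top" or "wrist"; returns the picture (400x640x3 uint8, blue, green, red); there is no depth.
- cams.camera_info(name): a dict with "camera_matrix" (3x3 intrinsics, pixels), "k1" (the pictures are not rectified: a ray, as slopes to the right and down, at radius r is drawn at 1 + k1 r^2 times it, then the intrinsics apply), "R" (3x3) and "t" (3): a world point X has camera coordinates R X + t. Camera axes: x right, y down, z forward; pixel columns grow to the right and rows downward; lengths in m; the calibration is good to about 2 mm. A picture is of the moment at which its call begins: read the wrist's pose just before it. camera_info takes no time and is no camera call; for the wrist camera it gives the pose at the moment of the call.
- job.sign_off(): hands the job in; it is judged then, once.
The state is a dict: "clock": time; "joints": joint angles; "dq": joint speeds; "joint_efforts": joint torques, N m; "position": TCP position; "ee_rot": TCP orientation; "force": force on the tool from outside, world axes, zero at the start; "ft_torque": the same for the moment, N m; "width": opening from 0.0 (shut) to 1.0 (fully open); "gripper_force": force on a finger pad.
Only numpy, scipy, OpenCV 4.12 (cv2) and the standard library are available. Lean on these libraries where they do the work, as an engineer would, in place of code of your own. Each camera call takes 0.05 s, during which the arm holds its last target. There are 200 camera calls.

## Working session

There is one attempt and no reset: what is moved stays moved. The work goes in short steps, Python scripts to look and compute and a tool call to move; the robot and the scene stay as the last step left them, time stands still between calls to the robot, and variables do not carry over. Pictures are saved under pics/ and viewed, at most 10 in all, crops included, and the job is handed in when it is done.

Besides the shell and the picture viewer there is one more tool, called after ">>>" as name(argument=value, ...) on one line, values as JSON. drive_tool: Moves the arm, as the interface text tells. Its arguments: {"type":"object","properties":{"commands":{"type":"array"},"newtons":{"type":"number"}},"required":["commands"]}

```bash
ls; mkdir -p pics; python3 - <<'E'
from cell import readout,cams,job
import cv2,numpy as np
s=readout.observe();print({k:np.round(v,3).tolist() for k,v in s.items()})
a=cams.get_image("top");b=cams.get_image("side")
cv2.imwrite("pics/top0.png",a);cv2.imwrite("pics/side0.png",b)
for n in("top","side","wrist"):
    c=cams.camera_info(n);print(n,{k:np.round(v,4).tolist() for k,v in c.items()})
E
```

```text
pics
{'clock': 0.0, 'joints': [1.0, 0.435, 0.025, 1.574, -0.012, 1.134, -0.075], 'dq': [-0.0, 0.001, 0.001, -0.001, 0.001, 0.0, 0.0], 'joint_efforts': [-0.001, -66.786, 0.985, -31.446, -0.061, 0.043, 0.0], 'position': [0.282, -0.557, 0.226], 'ee_rot': [-3.055, -0.728, 0.001], 'force': [0.544, -1.313, 0.526], 'ft_torque': [0.01, -0.016, 0.042], 'gripper_force': 0.0, 'width': 0.999}
top {'camera_matrix': [[399.3587, 0.0, 326.1104], [0.0, 399.3587, 196.0836], [0.0, 0.0, 1.0]], 'k1': -0.0584, 'R': [[0.017, -0.9997, -0.0177], [-0.9948, -0.0151, -0.1008], [0.1005, 0.0193, -0.9947]], 't': [0.0258, 0.5873, 0.9596]}
side {'camera_matrix': [[506.4877, 0.0, 319.7402], [0.0, 506.4877, 198.1725], [0.0, 0.0, 1.0]], 'k1': -0.0369, 'R': [[-0.8246, -0.5657, -0.0067], [-0.3949, 0.584, -0.7092], [0.4051, -0.5821, -0.705]], 't': [0.4907, 0.279, 0.9684]}
wrist {'camera_matrix': [[283.6131, 0.0, 319.4757], [0.0, 283.6131, 203.0439], [0.0, 0.0, 1.0]], 'k1': -0.0093, 'R': [[0.4507, -0.8927, -0.0019], [-0.8589, -0.4342, 0.2715], [-0.2432, -0.1208, -0.9624]], 't': [-0.6229, -0.0332, 0.3905]}
```

View pics/top0.png

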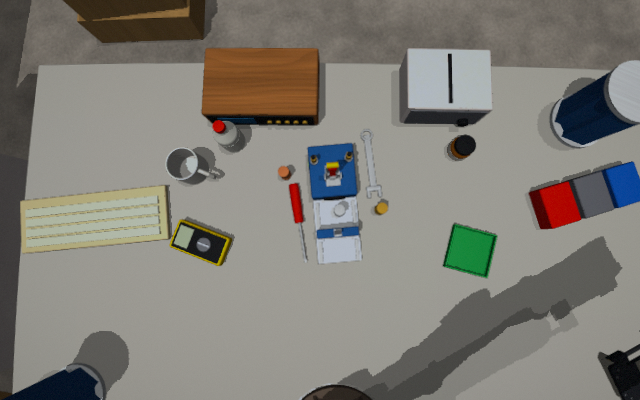

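View pics/side0.png

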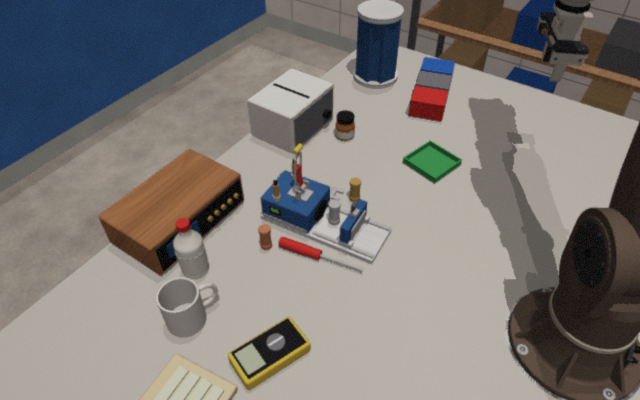

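The top view shows the chamber at about (333,170), the specimen at (341,209), the lid at (338,232) and the tray at (470,250). The cell's +x points towards the robot. Next I'll write helpers and measure.

```bash
cat > h.py <<'E'
import cv2,numpy as np
from cell import readout,cams,job
from scipy.spatial.transform import Rotation as Ro
def ray(info,uv):
    K=np.array(info["camera_matrix"]);k1=info["k1"]
    m=cv2.undistortPoints(np.array(uv,float).reshape(-1,1,2),K,np.array([k1,0,0,0,0.]))[:,0]
    R=np.array(info["R"]);t=np.array(info["t"])
    d=np.c_[m,np.ones(len(m))]@R
    return -R.T@t,d
def plane(info,uv,z):
    c,d=ray(info,uv);return c+d*((z-c[2])/d[:,2])[:,None]
def proj(info,X):
    R=np.array(info["R"]);t=np.array(info["t"])
    p=cv2.projectPoints(np.array(X,float).reshape(-1,3),cv2.Rodrigues(R)[0],t,np.array(info["camera_matrix"]),np.array([info["k1"],0,0,0,0.]))[0]
    return p[:,0]
def tri(ia,ua,ib,ub):
    c1,d1=ray(ia,ua);c2,d2=ray(ib,ub);d1=d1[0]/np.linalg.norm(d1);d2=d2[0]/np.linalg.norm(d2)
    s=np.linalg.lstsq(np.c_[d1,-d2],c2-c1,rcond=None)[0];p,q=c1+s[0]*d1,c2+s[1]*d2
    return (p+q)/2,np.linalg.norm(p-q)
def mask(im,lo,hi):
    return cv2.inRange(cv2.cvtColor(im,cv2.COLOR_BGR2HSV),lo,hi)
def blobs(m,amin=20):
    n,l,s,c=cv2.connectedComponentsWithStats(m)
    return [(c[i].round(1).tolist(),s[i].tolist()) for i in range(1,n) if s[i,4]>=amin]
def snap(n):
    i=cams.camera_info(n);return cams.get_image(n),i
E
python3 - <<'E'
from h import *
a=cv2.imread("pics/top0.png");b=cv2.imread("pics/side0.png")
it,is_=cams.camera_info("top"),cams.camera_info("side")
g=mask(a,(50,120,50),(75,255,255));bl=blobs(g,200);print("tray",bl)
c=max(cv2.findContours(g,0,2)[0],key=cv2.contourArea);r=cv2.minAreaRect(c);P=plane(it,cv2.boxPoints(r),.02);print(P.round(3),P.mean(0),np.linalg.norm(np.diff(P,axis=0),axis=1))
cr=a[135:275,270:400];cv2.imwrite("pics/tc.png",cv2.resize(cr,None,fx=4.2,fy=4.2,interpolation=cv2.INTER_CUBIC))
m=mask(a,(100,120,40),(120,255,255))[130:270,270:400];print(blobs(m,30))
E
```

```text
tray [([469.6, 250.3], [444, 224, 53, 54, 1939])]
[[ 0.418 -0.254  0.02 ]
 [ 0.525 -0.282  0.02 ]
 [ 0.499 -0.392  0.02 ]
 [ 0.392 -0.364  0.02 ]] [ 0.45843584 -0.32289926  0.02      ] [0.10993016 0.11371443 0.11001881]
[([61.8, 41.2], [38, 14, 49, 56, 1824]), ([79.9, 101.0], [72, 97, 17, 9, 142]), ([54.9, 103.1], [47, 99, 17, 9, 141])]
```

View pics/tc.png

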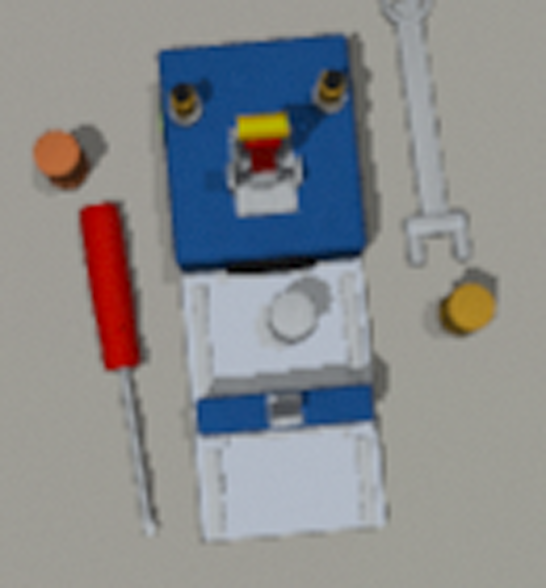

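The crop shows the chamber top corners, the specimen top at crop (293,315), the lid at (285,410) and the yellow tab at (263,126) with the loop up. I'll turn these into positions.

```bash
python3 - <<'E'
from h import *
a=cv2.imread("pics/top0.png");b=cv2.imread("pics/side0.png")
it,is_=cams.camera_info("top"),cams.camera_info("side")
f=lambda l:np.array(l)/4.2+[270,135]-.4
P=plane(it,f([(160,50),(347,37),(367,252),(180,268)]),.075);print(P.round(4),np.linalg.norm(P-np.roll(P,1,0),axis=1))
front=(P[2]+P[3])/2;back=(P[0]+P[1])/2
u=(front-back)[:2];u/=np.linalg.norm(u);yaw=np.arctan2(u[1],u[0]);print("yaw",yaw)
y2=(P[2]-P[3]);print("yaw from front edge",np.arctan2(y2[1],y2[0])-np.pi/2)
bed=plane(it,f([(203,540),(385,525)]),.014);print("bed end",bed)
print("origin by chamber",P.mean(0)[:2]+.067*u, "by bed",bed.mean(0)[:2]-.155*u)
L=plane(it,f([(198,402),(372,388),(375,420),(201,434)]),.075);print("lid",L.round(4),L.mean(0))
sp=plane(it,f([(293,315)]),.074);print("spec",sp)
m=mask(b,(22,120,120),(34,255,255));print([x for x in blobs(m,8)])
m=mask(b,(0,150,90),(8,255,255));print([x for x in blobs(m,8)])
ma=mask(a,(22,120,120),(34,255,255));print([x for x in blobs(ma,8)])
cv2.imwrite("pics/sc.png",cv2.resize(b[135:275,240:400],None,fx=5,fy=5,interpolation=cv2.INTER_CUBIC)[:,:800][:600])
E
```

```text
[[ 0.7011  0.0806  0.075 ]
 [ 0.71   -0.026   0.075 ]
 [ 0.5869 -0.0385  0.075 ]
 [ 0.5762  0.0666  0.075 ]] [0.12565006 0.1069971  0.12380686 0.10560567]
yaw -3.035254766498546
yaw from front edge -3.040611493513213
bed end [[ 0.4208421   0.0530232   0.014     ]
 [ 0.43149522 -0.05425304  0.014     ]]
origin by chamber [0.576926 0.013554] by bed [0.58029313 0.01583641]
lid [[ 0.5012  0.055   0.075 ]
 [ 0.5106 -0.042   0.075 ]
 [ 0.4928 -0.0438  0.075 ]
 [ 0.4834  0.053   0.075 ]] [0.49700683 0.00553322 0.075     ]
spec [[0.55078166 0.00262516 0.074     ]]
[([297.7, 147.7], [293, 143, 10, 10, 54]), ([269.5, 361.2], [228, 317, 82, 70, 700])]
[([427.6, 102.5], [409, 86, 39, 35, 1002]), ([298.9, 174.6], [296, 165, 7, 21, 75]), ([182.2, 224.2], [175, 217, 15, 15, 177]), ([299.3, 247.6], [279, 237, 42, 22, 414])]
[([332.3, 164.6], [327, 162, 12, 6, 59]), ([200.7, 242.9], [169, 220, 60, 46, 293])]
```

View pics/sc.png

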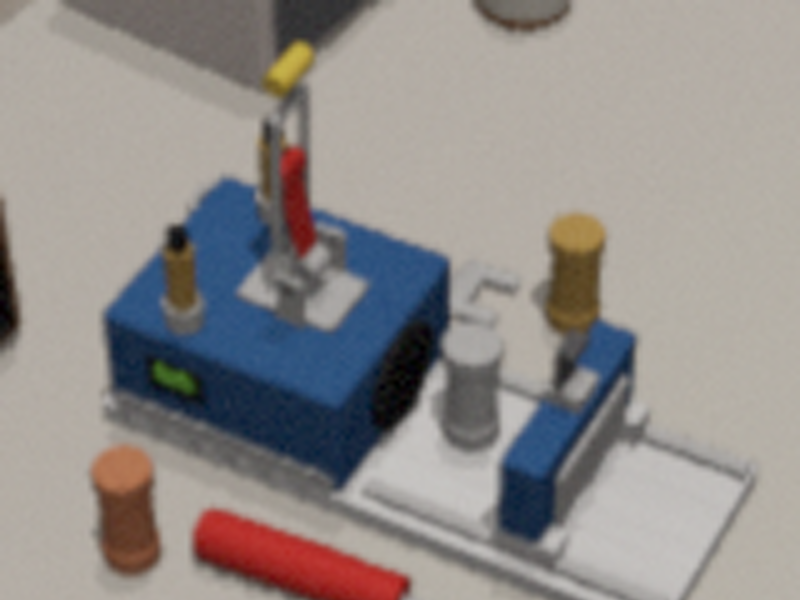

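The geometry is consistent. The cell origin is about (0.578, 0.0145) with yaw −3.036, the lid is open about 70 mm and the specimen is at cell (28, 9) mm. Next I'll compute the move to above the specimen and the tab position.

```bash
cat >> h.py <<'E'
O=np.array([.5785,.0145]);YAW=-3.036
def cw(x,y,z): 
    c,s=np.cos(YAW),np.sin(YAW);return np.array([O[0]+c*x-s*y,O[1]+s*x+c*y,z])
def wc(p):
    c,s=np.cos(YAW),np.sin(YAW);d=np.array(p)[:2]-O;return np.array([c*d[0]+s*d[1],-s*d[0]+c*d[1],p[2]])
def tool(yaw,pitch=0):
    # tool down; tool y along world angle yaw; then tilt about tool y by pitch
    y=np.array([np.cos(yaw),np.sin(yaw),0]);z=np.array([0,0,-1.]);return Ro.from_matrix(np.c_[np.cross(y,z),y,z])*Ro.from_rotvec([0,pitch,0])
def move(*tgts):
    s=readout.observe();p=np.array(s["position"]);R=Ro.from_rotvec(s["ee_rot"])
    for q,Q in tgts:
        Q=R if Q is None else Q
        print("turn",(R.inv()*Q).as_rotvec().round(4).tolist(),"cm",(R.inv().apply(np.array(q)-p)*100).round(2).tolist())
E
python3 - <<'E'
from h import *
it,is_=cams.camera_info("top"),cams.camera_info("side")
t,e=tri(it,[[332.3,164.6]],is_,[[297.7,147.7]]);print("tab",t,e,wc(t))
print("spec cell",wc([.5508,.0026,.014]),"brass",plane(it,[[381.5,207.7]],.06))
w=cams.camera_info("wrist");R=Ro.from_rotvec(readout.observe()["ee_rot"])
print("cam in tool",R.inv().apply(-np.array(w["R"]).T@w["t"]-readout.observe()["position"]),R.inv().apply(np.array(w["R"])[2]))
T=tool(YAW+np.pi/2);print(cw(0,1,0)-cw(0,0,0),T.apply([0,1,0]))
move(([.551,.003,.20],T))
E
```

```text
tab [0.63464193 0.02066109 0.20691799] 0.0016536510414368758 [-0.05647859 -0.0002096   0.20691799]
spec cell [0.02879994 0.00891424 0.014     ] brass [[ 0.55783399 -0.09827605  0.06      ]]
cam in tool [ 0.07394188 -0.00116279 -0.15768194] [-2.71404920e-01 -5.26738586e-04  9.62465112e-01]
[ 0.10539654 -0.99443027  0.        ] [ 0.10539654 -0.99443027  0.        ]
turn [-0.0013, 0.0003, 0.3622] cm [49.32, -37.88, 2.65]
```

>>> drive_tool(commands=[[[0, 0, -2.3], [49.3, -37.9, 2.6], 0.3], [[0, 0, -2.3], [49.3, -37.9, 2.6], 0.3], [[0, 0, -2.3], [49.3, -37.9, 2.6], 0.3], [[0, 0, -2.3], [49.3, -37.9, 2.6], 0.3], [[0, 0, -2.3], [49.3, -37.9, 2.6], 0.3], [[0, 0, -2.3], [49.3, -37.9, 2.6], 0.3], [[0, 0, -2.3], [49.3, -37.9, 2.6], 0.3], [[0, 0, -2.3], [49.3, -37.9, 2.6], 0.3], [[0, 0, -2.3], [49.3, -37.9, 2.6], 0.3], [[0, 0, -2.3], [49.3, -37.9, 2.6], 0.3], [[0, 0, -2.3], [49.3, -37.9, 2.6], 0.3], [[0, 0, -2.3], [49.3, -37.9, 2.6], 0.3], [[0, 0, -2.3], [49.3, -37.9, 2.6], 0.3], [[0, 0, -2.3], [49.3, -37.9, 2.6], 0.3], [[0, 0, -2.3], [49.3, -37.9, 2.6], 0.3], [[0, 0, -2.3], [49.3, -37.9, 2.6], 0.3], [[0, 0, -2.3], [49.3, -37.9, 2.6], 0.3], [[0, 0, -2.3], [49.3, -37.9, 2.6], 0.3], [[0, 0, -2.3], [49.3, -37.9, 2.6], 0.3], [[0, 0, -2.3], [49.3, -37.9, 2.6], 0.3]], newtons=20)

```text
clock: 1.77
position: [0.5507, 0.0026, 0.2002]
ee_rot: [-0.58, -3.087, 0.0]
force: [0.5, -0.3, 0.4]
width: 0.652
gripper_force: 0.0
```

```bash
python3 - <<'E'
from h import *
s=readout.observe();print(s["joints"],s["position"])
move(([.551,.003,.20],tool(YAW-np.pi/2)))
E
```

```text
[ 0.39405366  0.42663378 -0.6764454   1.74887557  0.29895337  1.07234659
  0.81570111] [0.55071656 0.00257544 0.20021434]
turn [0.0, -0.001, -0.4771] cm [-0.01, 0.05, 0.02]
```

>>> drive_tool(commands=[[[0, 0, -0.477], [0, 0, 0], 0.3], [[0, 0, -0.477], [0, 0, 0], 0.3], [[0, 0, -0.477], [0, 0, 0], 0.3], [[0, 0, -0.477], [0, 0, 0], 0.3], [[0, 0, -0.477], [0, 0, 0], 0.3], [[0, 0, -0.477], [0, 0, 0], 0.3]])

```text
clock: 2.27
position: [0.5508, 0.0025, 0.2005]
ee_rot: [0.154, -3.137, -0.0]
force: [0.5, 0.2, 0.6]
width: 0.65
gripper_force: 0.0
```

```bash
python3 - <<'E'
from h import *
print(readout.observe()["position"])
a,i=snap("wrist");cv2.imwrite("pics/w1.png",a)
print("spec px pred",proj(i,[[.5508,.0026,.074]]),"lid edge pred",proj(i,[cw(.092,0,.075),cw(.07,50e-3,.075),cw(.07,-.05,.075)]))
E
```

```text
[0.55081732 0.00248532 0.20049629]
spec px pred [[318.08652681 196.16799529]] lid edge pred [[326.66669844 133.28053331]
 [276.28668695 156.5078636 ]
 [377.10322869 155.70683017]]
```

View pics/w1.png

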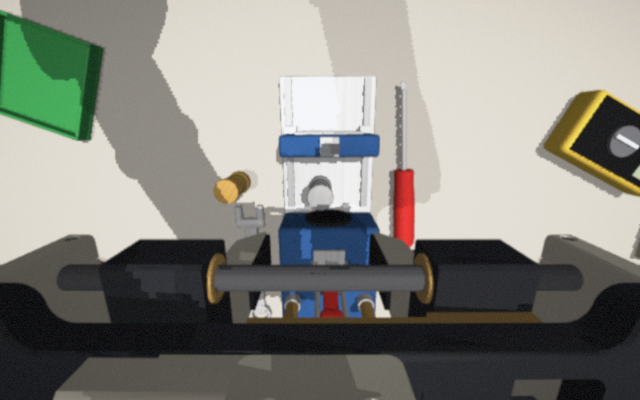

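The wrist view confirms the lid at (329,145) and tray at (45,75), and shows the specimen at about (320,188). I'll refine the specimen and lid positions numerically.

```bash
python3 - <<'E'
from h import *
a=cv2.imread("pics/w1.png");i=cams.camera_info("wrist")
c=a[160:225,285:360];cv2.imwrite("pics/w1c.png",cv2.resize(c,None,fx=9,fy=9,interpolation=cv2.INTER_NEAREST))
m=mask(a,(100,120,40),(125,255,255))
for n,s in blobs(m,100): print(n,s)
def edge(col,r0,r1): 
    r=np.where(m[r0:r1,col])[0]+r0; return r.min(),r.max()
for col in(290,300,350,365): 
    print(col,edge(col,120,170),edge(col,205,240))
for col in (290,365):
    e=edge(col,120,170);P=plane(i,[[col,e[0]-.5],[col,e[1]+.5]],.075);print([wc(p).round(4).tolist() for p in P])
    print("chamber",wc(plane(i,[[col,edge(col,205,240)[0]-.5]],.075)[0]).round(4))
E
```

```text
[298.8, 145.6] [280, 135, 40, 22, 805]
[358.8, 145.1] [339, 135, 40, 21, 799]
[325.3, 239.1] [279, 214, 100, 51, 3553]
[304.0, 302.8] [282, 291, 33, 26, 424]
[352.9, 303.0] [346, 291, 18, 26, 296]
290 (np.int64(135), np.int64(156)) (np.int64(214), np.int64(239))
300 (np.int64(136), np.int64(156)) (np.int64(214), np.int64(239))
350 (np.int64(135), np.int64(155)) (np.int64(222), np.int64(239))
365 (np.int64(135), np.int64(155)) (np.int64(214), np.int64(239))
[[0.0911, 0.0356, 0.075], [0.0698, 0.0364, 0.075]]
chamber [0.0105 0.0385 0.075 ]
[[0.0905, -0.0373, 0.075], [0.0702, -0.038, 0.075]]
chamber [ 0.0098 -0.0402  0.075 ]
```

View pics/w1c.png

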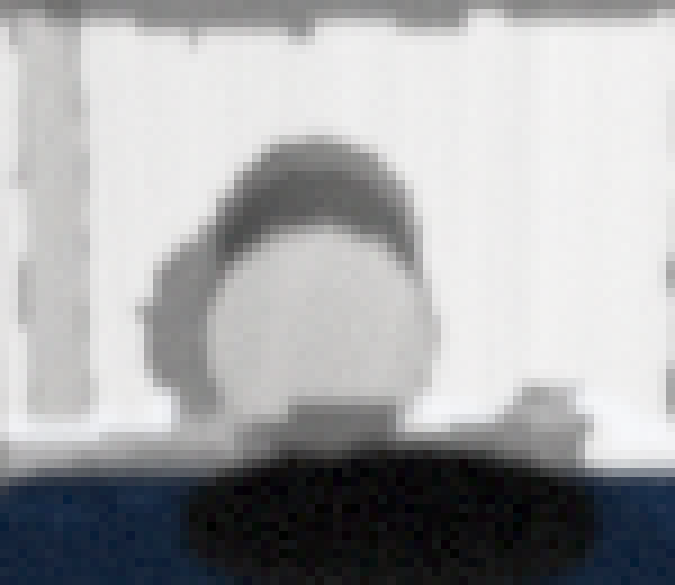

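The specimen top is centred at about (321,197), within 3 px of the prediction. Descending and gripping.

>>> drive_tool(commands=[[[0, 0, 0], [0, 0.15, 4], 0.3], [[0, 0, 0], [0, 0.15, 8], 0.3], [[0, 0, 0], [0, 0.15, 11], 0.3], [[0, 0, 0], [0, 0.15, 13.5], 0.3], [[0, 0, 0], [0, 0.15, 15.5], 0.3], [[0, 0, 0], [0, 0.15, 16.4], 0.3], [[0, 0, 0], [0, 0.15, 16.4], 0.3], [[0, 0, 0], [0, 0.15, 16.4], -0.4], [[0, 0, 0], [0, 0.15, 16.4], -0.6], [[0, 0, 0], [0, 0.15, 16.4], -0.8], [[0, 0, 0], [0, 0.15, 16.4], -1], [[0, 0, 0], [0, 0.15, 16.4], -1], [[0, 0, 0], [0, 0.15, 16.4], -1], [[0, 0, 0], [0, 0.15, 16.4], -1]], newtons=20)

```text
clock: 3.48
position: [0.5514, 0.0039, 0.0373]
ee_rot: [-0.161, 3.136, -0.001]
force: [-0.6, -1.2, 4.8]
width: 0.294
gripper_force: 20.0
```

```bash
python3 - <<'E'
from h import *
s=readout.observe();p=s["position"];print(p)
T=tool(-np.pi/2-.246+np.pi)  # tray yaw approx
R=Ro.from_rotvec(s["ee_rot"])
move((p+[0,0,.1],None),([.4585,-.322,p[2]+.1],None),([.4585,-.322,p[2]-.007],None))
E
```

```text
[0.55137128 0.00394798 0.03734066]
turn [0.0, 0.0, 0.0] cm [-0.01, -0.0, -10.0]
turn [0.0, 0.0, 0.0] cm [12.57, -31.48, -10.0]
turn [0.0, 0.0, 0.0] cm [12.58, -31.47, 0.7]
```

>>> drive_tool(commands=[[[0, 0, 0], [0, 0, -2], -1], [[0, 0, 0], [0, 0, -5], -1], [[0, 0, 0], [0, 0, -8], -1], [[0, 0, 0], [0, 0, -10], -1], [[0, 0, 0], [1.2, -3, -10], -1], [[0, 0, 0], [2.5, -6.3, -10], -1], [[0, 0, 0], [3.8, -9.4, -10], -1], [[0, 0, 0], [5, -12.6, -10], -1], [[0, 0, 0], [6.3, -15.7, -10], -1], [[0, 0, 0], [7.5, -18.9, -10], -1], [[0, 0, 0], [8.8, -22, -10], -1], [[0, 0, 0], [10, -25.2, -10], -1], [[0, 0, 0], [11.3, -28.3, -10], -1], [[0, 0, 0], [12.2, -30.6, -10], -1], [[0, 0, 0], [12.6, -31.5, -10], -1], [[0, 0, 0], [12.6, -31.5, -10], -1], [[0, 0, 0], [12.6, -31.5, -7], -1], [[0, 0, 0], [12.6, -31.5, -4], -1], [[0, 0, 0], [12.6, -31.5, -2], -1], [[0, 0, 0], [12.6, -31.5, -2], -1]])

```text
clock: 5.15
position: [0.4559, -0.319, 0.0531]
ee_rot: [0.165, -3.132, -0.007]
force: [-1.0, -0.4, -1.8]
width: 0.294
gripper_force: 20.0
```

```bash
python3 - <<'E'
from h import *
print(readout.observe()["position"])
a,i=snap("side");cv2.imwrite("pics/s2.png",cv2.resize(a[60:260,330:600],None,fx=2.9,fy=2.9,interpolation=cv2.INTER_CUBIC))
E
```

```text
[ 0.4559025  -0.31904318  0.05305746]
```

View pics/s2.png

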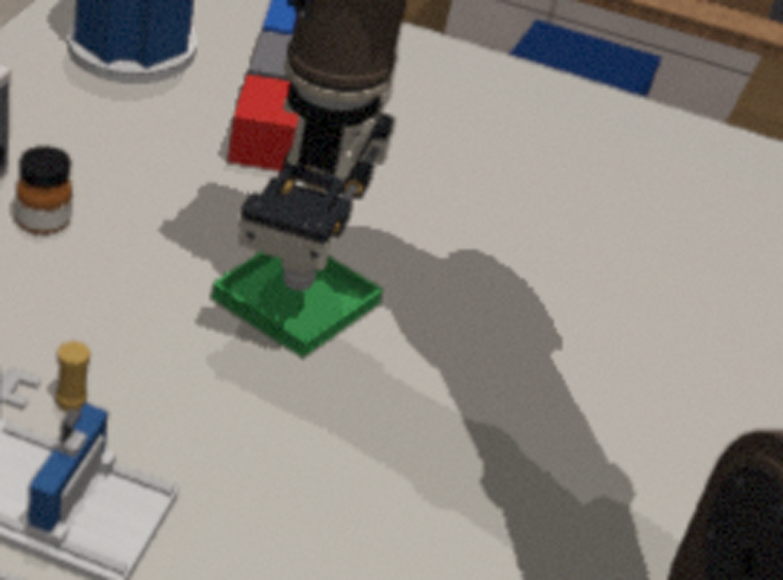

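The specimen is upright over the tray (crop 300,270). Lowering it about 24 mm.

>>> drive_tool(commands=[[[0, 0, 0], [0, 0, 1], -1], [[0, 0, 0], [0, 0, 1.7], -1], [[0, 0, 0], [0, 0, 2.1], -1], [[0, 0, 0], [0, 0, 2.3], -1], [[0, 0, 0], [0, 0, 2.4], -1], [[0, 0, 0], [0, 0, 2.4], -1], [[0, 0, 0], [0, 0, 2.4], -1]])

```text
clock: 5.78
position: [0.4581, -0.3223, 0.0331]
ee_rot: [-0.162, 3.137, -0.001]
force: [-0.1, -0.8, -1.8]
width: 0.291
gripper_force: 20.0
```

>>> drive_tool(commands=[[[0, 0, 0], [0, 0, 0.2], -1], [[0, 0, 0], [0, 0, 0.35], -1], [[0, 0, 0], [0, 0, 0.45], -1], [[0, 0, 0], [0, 0, 0.45], -1], [[0, 0, 0], [0, 0, 0.45], -1]])

```text
clock: 6.2
position: [0.4579, -0.3221, 0.0282]
ee_rot: [0.162, -3.137, -0.0]
force: [-0.5, -0.6, -1.7]
width: 0.291
gripper_force: 20.0
```

>>> drive_tool(commands=[[[0, 0, 0], [0, 0, 0.1], -1], [[0, 0, 0], [0, 0, 0.2], -1], [[0, 0, 0], [0, 0, 0.2], -1], [[0, 0, 0], [0, 0, 0.2], -1]])

```text
clock: 6.53
position: [0.4588, -0.3224, 0.0273]
ee_rot: [-0.162, 3.136, -0.002]
force: [-1.7, 0.6, 8.2]
width: 0.291
gripper_force: 20.0
```

The specimen has touched the tray floor (force rose to 8 N). Releasing and retreating.

>>> drive_tool(commands=[[[0, 0, 0], [0, 0, -0.15], -1], [[0, 0, 0], [0, 0, -0.15], -0.3], [[0, 0, 0], [0, 0, -0.15], 0], [[0, 0, 0], [0, 0, -0.15], 0.2], [[0, 0, 0], [0, 0, -0.15], 0.2], [[0, 0, 0], [0, 0, -0.15], 0.2], [[0, 0, 0], [0, 0, -0.15], 0.2], [[0, 0, 0], [0, 0, -3], 0.2], [[0, 0, 0], [0, 0, -6], 0.2], [[0, 0, 0], [0, 0, -9], 0.2], [[0, 0, 0], [0, 0, -12], -1], [[0, 0, 0], [0, 0, -14], -1], [[0, 0, 0], [0, 0, -14], -1]])

```text
clock: 7.62
position: [0.4603, -0.3229, 0.1707]
ee_rot: [-0.162, 3.132, -0.006]
force: [0.2, 0.9, 1.0]
width: 0.434
gripper_force: 0.0
```

```bash
python3 - <<'E'
from h import *
s=readout.observe();print(s["position"])
a,i=snap("wrist");cv2.imwrite("pics/w3.png",a)
g=mask(a,(50,120,50),(75,255,255));print(blobs(g,200),proj(i,[[.4585,-.3224,.065]]))
T=tool(YAW-np.pi/2);z=s["position"][2]
move((cw(.140,0,z),T),(cw(.135,0,.057),T))
E
```

```text
[ 0.46030945 -0.32286372  0.17069516]
[([317.2, 183.6], [259, 124, 122, 121, 8131])] [[319.04516786 199.19000585]]
turn [-0.0029, 0.0032, -0.0027] cm [-1.33, 32.27, -0.31]
turn [-0.0029, 0.0032, -0.0027] cm [-1.79, 32.31, 11.06]
```

View pics/w3.png

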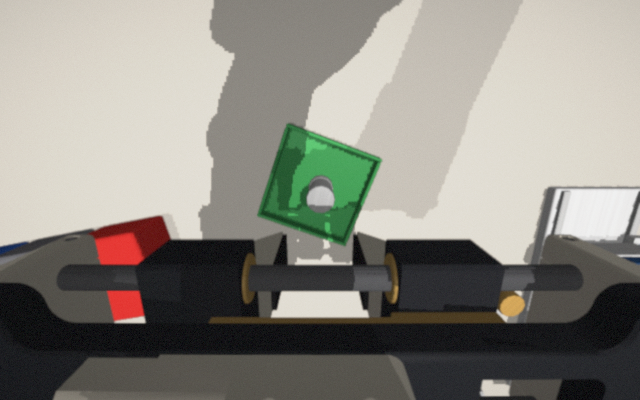

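The specimen stands upright and free in the tray (320,195). Moving in front of the lid.

>>> drive_tool(commands=[[[0, 0, 0], [-1.5, 4, 0], -1], [[0, 0, 0], [-1.5, 8, 0], -1], [[0, 0, 0], [-1.5, 12, 0], -1], [[0, 0, 0], [-1.5, 16, 0], -1], [[0, 0, 0], [-1.5, 20, 0], -1], [[0, 0, 0], [-1.5, 24, 0], -1], [[0, 0, 0], [-1.5, 28, 0], -1], [[0, 0, 0], [-1.5, 31, 0], -1], [[0, 0, 0], [-1.5, 32.3, 0], -1], [[0, 0, 0], [-1.5, 32.3, 3], -1], [[0, 0, 0], [-1.5, 32.3, 6], -1], [[0, 0, 0], [-1.5, 32.3, 9], -1], [[0, 0, 0], [-1.5, 32.3, 10.8], -1], [[0, 0, 0], [-1.5, 32.3, 10.8], -1], [[0, 0, 0], [-1.5, 32.3, 10.8], -1]])

```text
clock: 8.92
position: [0.4383, 0.001, 0.0573]
ee_rot: [0.163, -3.134, -0.001]
force: [0.8, 0.3, 1.2]
width: 0.008
gripper_force: 0.0
```

```bash
python3 - <<'E'
from h import *
s=readout.observe();print(s["position"],wc(s["position"]))
T=tool(YAW-np.pi/2)
move((cw(.1,0,.057),T),(cw(.0315,0,.057),T))
E
```

```text
[0.43834372 0.00095352 0.05733456] [ 0.14080339 -0.00130096  0.05733456]
turn [0.0008, -0.0033, -0.0015] cm [-4.08, -0.12, 0.02]
turn [0.0008, -0.0033, -0.0015] cm [-10.93, -0.11, -0.0]
```

>>> drive_tool(commands=[[[0, 0, 0], [-2, -0.1, 0], -1], [[0, 0, 0], [-3.5, -0.1, 0], -1], [[0, 0, 0], [-4.5, -0.1, 0], -1], [[0, 0, 0], [-5.5, -0.1, 0], -1], [[0, 0, 0], [-6.5, -0.1, 0], -1], [[0, 0, 0], [-7.5, -0.1, 0], -1], [[0, 0, 0], [-8.5, -0.1, 0], -1], [[0, 0, 0], [-9.3, -0.1, 0], -1], [[0, 0, 0], [-9.9, -0.1, 0], -1], [[0, 0, 0], [-10.3, -0.1, 0], -1], [[0, 0, 0], [-10.6, -0.1, 0], -1], [[0, 0, 0], [-10.8, -0.1, 0], -1], [[0, 0, 0], [-10.8, -0.1, 0], -1], [[0, 0, 0], [-10.8, -0.1, 0], -1]])

```text
clock: 10.08
position: [0.5473, 0.0109, 0.0582]
ee_rot: [-0.162, 3.137, 0.0]
force: [-0.6, -0.4, -0.6]
width: 0.002
gripper_force: 0.4
```

>>> drive_tool(commands=[[[0, 0, 0], [-0.2, 0, 0], -1], [[0, 0, 0], [-0.4, 0, 0], -1], [[0, 0, 0], [-0.4, 0, 0], -1]])

```text
clock: 10.33
position: [0.5474, 0.0109, 0.0577]
ee_rot: [0.162, -3.131, 0.003]
force: [-15.3, -2.1, 9.7]
width: 0.004
gripper_force: 7.3
```

The lid is home: 15 N of resistance at exactly the expected position. Backing off, rising and re-measuring the tab.

>>> drive_tool(commands=[[[0, 0, 0], [1.5, 0, 0], -1], [[0, 0, 0], [3.5, 0, 0], -1], [[0, 0, 0], [5, 0, -2], -1], [[0, 0, 0], [6, 0, -6], -0.2], [[0, 0, 0], [6, 0, -10], -0.2], [[0, 0, 0], [6, 0, -14], -0.2], [[0, 0, 0], [6, 0, -18], -0.2], [[0, 0, 0], [6, 0, -20], -0.2], [[0, 0, 0], [6, 0, -20], -0.2], [[0, 0, 0], [6, 0, -20], -0.2]])

```text
clock: 11.17
position: [0.4925, 0.0052, 0.2597]
ee_rot: [-0.161, 3.133, -0.001]
force: [0.3, -0.1, -0.3]
width: 0.397
gripper_force: 0.0
```

```bash
python3 - <<'E'
from h import *
s=readout.observe();print(s["position"],wc(s["position"]))
D={}
for n in("top","side","wrist"):
    a,i=snap(n);D[n]=(a,i);cv2.imwrite(f"pics/t_{n}.png",a)
    p=proj(i,[cw(-.056,0,.207)])[0];m=mask(a,(22,120,120),(34,255,255))
    D[n]+=([ (b[0]) for b in blobs(m,8) if np.hypot(*(np.array(b[0])-p))<40],p);print(n,D[n][2],p)
for q in(("top","side"),("side","wrist")):
    A,B=D[q[0]],D[q[1]]
    if A[2] and B[2]:
        t,e=tri(A[1],A[2][:1],B[1],B[2][:1]);print(q,t,wc(t),e)
# lid in top
a,i=D["top"][:2];m=mask(a,(100,120,40),(125,255,255))
print(blobs(m[130:270,270:400],30),proj(i,[cw(.011,0,.075)]))
m=mask(a,(0,150,90),(8,255,255));print(blobs(m[130:200,300:360],5))
move((cw(-.056,0,.25),tool(YAW-np.pi/2)))
E
```

```text
[0.49249256 0.0051899  0.25965007] [8.65096561e-02 1.93354174e-04 2.59650071e-01]
top [[332.4, 164.6]] [332.22541087 164.46036782]
side [[297.6, 147.8]] [298.33243771 147.743899  ]
wrist [] [318.78878795 368.74223636]
('top', 'side') [0.63485393 0.02052823 0.20643322] [-5.66754058e-02 -5.51455197e-05  2.06433224e-01] 0.0019296360889664828
[([59.5, 35.0], [38, 14, 47, 52, 1378])] [[334.92361193 202.40269088]]
[([32.0, 40.9], [28, 38, 9, 8, 42])]
turn [-0.0, -0.0014, -0.0024] cm [-14.42, 0.07, 0.7]
```

>>> drive_tool(commands=[[[0, 0, 0], [-4, 0, 0], 0.1], [[0, 0, 0], [-8, 0, 0], 0.1], [[0, 0, 0], [-12, 0, 0], 0.1], [[0, 0, 0], [-14.3, 0.05, 0], 0.1], [[0, 0, 0], [-14.3, 0.05, 0], 0.1], [[0, 0, 0], [-14.3, 0.05, 2], 0.1], [[0, 0, 0], [-14.3, 0.05, 4], 0.1], [[0, 0, 0], [-14.3, 0.05, 5.5], 0.1], [[0, 0, 0], [-14.3, 0.05, 6.2], 0.1], [[0, 0, 0], [-14.3, 0.05, 6.2], 0.1], [[0, 0, 0], [-14.3, 0.05, 6.2], -0.3], [[0, 0, 0], [-14.3, 0.05, 6.2], -0.5], [[0, 0, 0], [-14.3, 0.05, 6.2], -0.7], [[0, 0, 0], [-14.3, 0.05, 6.2], -0.8], [[0, 0, 0], [-14.3, 0.05, 6.2], -0.8], [[0, 0, 0], [-14.3, 0.05, 6.2], -0.8]], newtons=8)

```text
clock: 12.65
position: [0.6339, 0.0206, 0.197]
ee_rot: [-0.162, 3.136, 0.0]
force: [0.3, 0.8, 3.0]
width: 0.26
gripper_force: 8.0
```

```bash
python3 - <<'E'
from h import *
s=readout.observe();p=wc(s["position"]);print(p)
# arc plan: tab = TCP - 9mm in z ; tool x = cell +x, tool z = down. increments in cm
x0,z0=p[0]*1e3,p[2]*1e3
tab0=np.array([x0,z0+9])
th=np.radians(np.r_[88,80:-15:-8,-14])
pin0=tab0-94*np.array([np.cos(th[0]),np.sin(th[0])]);print("pin",pin0)
for k,t in enumerate(th):
    w=min(1,max(0,(80-np.degrees(t))/60));pin=pin0*(1-w)+w*np.array([-52,112.5])
    tab=pin+94*np.array([np.cos(t),np.sin(t)]);d=tab-tab0;bar=pin+75*np.array([np.cos(t),np.sin(t)])
    print(round(np.degrees(t)),"cm x %.2f z %.2f"%(d[0]/10,-d[1]/10),"bar",bar.round(1),"reach",np.hypot(*(tab-[-49,95])).round(1))
E
```

```text
[-0.0557733  -0.00025353  0.19695288]
pin [-59.05385404 112.01014234]
88 cm x 0.00 z -0.00 bar [-56.4 187. ] reach 111.2
80 cm x 1.30 z 0.14 bar [-46.  185.9] reach 109.8
72 cm x 2.67 z 0.45 bar [-34.9 183.4] reach 108.3
64 cm x 3.98 z 0.93 bar [-24.3 179.6] reach 106.9
56 cm x 5.21 z 1.58 bar [-14.3 174.4] reach 105.4
48 cm x 6.34 z 2.38 bar [ -5.1 168. ] reach 103.9
40 cm x 7.34 z 3.32 bar [  3.1 160.5] reach 102.4
32 cm x 8.21 z 4.37 bar [ 10.2 152.1] reach 100.9
24 cm x 8.92 z 5.53 bar [ 16. 143.] reach 99.5
16 cm x 9.41 z 6.75 bar [ 20.1 133.2] reach 97.5
8 cm x 9.69 z 8.04 bar [ 22.3 122.9] reach 95.1
0 cm x 9.78 z 9.35 bar [ 23.  112.5] reach 92.7
-8 cm x 9.69 z 10.65 bar [ 22.3 102.1] reach 90.2
-14 cm x 9.50 z 11.62 bar [20.8 94.4] reach 88.4
```

The tab is pinched (23.9 mm between the pads). Swinging the loop down along the arc, beyond the lip.

>>> drive_tool(commands=[[[0, 0, 0], [1.3, 0, 0.15], -0.8], [[0, 0, 0], [2.7, 0, 0.45], -0.8], [[0, 0, 0], [4, 0, 0.95], -0.8], [[0, 0, 0], [5.2, 0, 1.6], -0.8], [[0, 0, 0], [6.3, 0, 2.4], -0.8], [[0, 0, 0], [7.35, 0, 3.3], -0.8], [[0, 0, 0], [8.2, 0, 4.35], -0.8], [[0, 0, 0], [8.9, 0, 5.5], -0.8], [[0, 0, 0], [9.4, 0, 6.75], -0.8], [[0, 0, 0], [9.7, 0, 8.05], -0.8], [[0, 0, 0], [9.8, 0, 9.0], -0.8], [[0, 0, 0], [9.8, 0, 9.0], -0.8], [[0, 0, 0], [9.8, 0, 9.0], -0.8]])

```text
clock: 13.73
position: [0.5357, 0.0103, 0.106]
ee_rot: [0.162, -3.136, -0.0]
force: [-2.5, 1.3, -0.3]
width: 0.26
gripper_force: 8.0
```

```bash
python3 - <<'E'
from h import *
s=readout.observe();print(wc(s["position"]))
a,i=snap("side");cv2.imwrite("pics/s4.png",cv2.resize(a[125:245,240:400],None,fx=5,fy=5,interpolation=cv2.INTER_CUBIC))
E
```

```text
[ 0.04302157 -0.00038609  0.10604552]
```

View pics/s4.png

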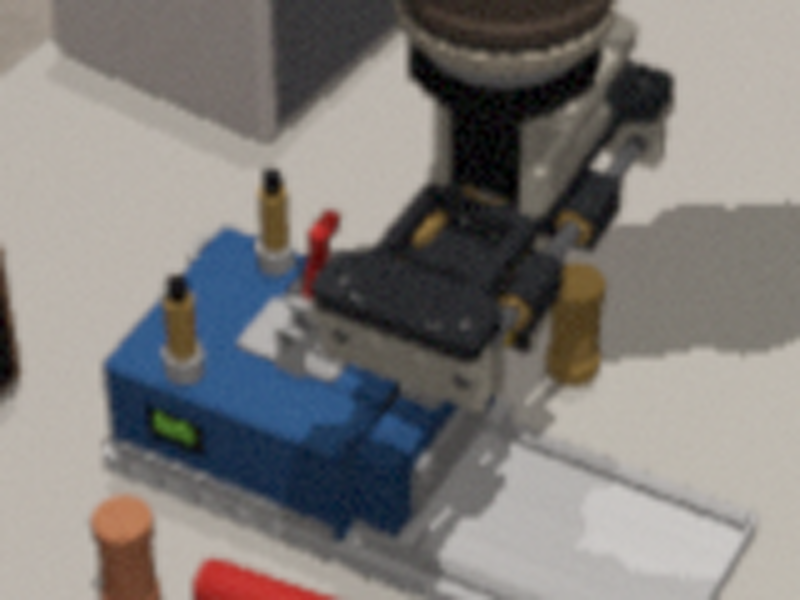

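The lid is closed flush, the lever is up, and the loop is carried over beyond the keeper. Lowering the bar beyond the lip.

>>> drive_tool(commands=[[[0, 0, 0], [0, 0, 0.6], -0.8], [[0, 0, 0], [0, 0, 1.2], -0.8], [[0, 0, 0], [-0.1, 0, 1.8], -0.8], [[0, 0, 0], [-0.2, 0, 2.3], -0.8], [[0, 0, 0], [-0.3, 0, 2.6], -0.8], [[0, 0, 0], [-0.3, 0, 2.6], -0.8], [[0, 0, 0], [-0.3, 0, 2.6], -0.8]])

```text
clock: 14.37
position: [0.5393, 0.0107, 0.0801]
ee_rot: [0.162, -3.137, -0.0]
force: [-0.1, 2.1, 0.3]
width: 0.261
gripper_force: 8.0
```

>>> drive_tool(commands=[[[0, 0, 0], [-0.2, 0, 0], -0.8], [[0, 0, 0], [-0.4, 0, 0], -0.8], [[0, 0, 0], [-0.6, 0, 0], -0.8], [[0, 0, 0], [-0.8, 0, 0], -0.8], [[0, 0, 0], [-0.8, 0, 0], -0.8], [[0, 0, 0], [-0.8, 0, 0], -0.8]])

```text
clock: 14.87
position: [0.5459, 0.0112, 0.0797]
ee_rot: [0.162, -3.135, 0.001]
force: [-5.2, 2.2, -1.6]
width: 0.26
gripper_force: 8.0
```

```bash
python3 - <<'E'
from h import *
s=readout.observe();print(wc(s["position"]))
D={}
m=None
for n in("top","side"):
    a,i=snap(n);cv2.imwrite(f"pics/u_{n}.png",a)
    p=proj(i,[cw(-.056,0,.145)])[0];m=mask(a,(0,150,90),(8,255,255))
    print(n,p,[b for b in blobs(m,5) if np.hypot(*(np.array(b[0])-p))<30])
E
```

```text
[ 0.0327905  -0.00017049  0.07974998]
top [332.29600042 169.51188189] []
side [299.35784117 169.75184571] [([296.2, 173.7], [292, 163, 11, 23, 92])]
```

Contact at about 5 N with the bar roughly at the seat. Releasing and lifting off.

>>> drive_tool(commands=[[[0, 0, 0], [-0.7, 0, 0], -0.4], [[0, 0, 0], [-0.7, 0, 0], -0.1], [[0, 0, 0], [-0.7, 0, 0], 0.1], [[0, 0, 0], [-0.7, 0, 0], 0.1], [[0, 0, 0], [-0.7, 0, 0], 0.1], [[0, 0, 0], [-0.7, 0, -3], 0.1], [[0, 0, 0], [-0.7, 0, -7], 0.1], [[0, 0, 0], [2, 0, -11], -1], [[0, 0, 0], [6, 0, -14], -1], [[0, 0, 0], [9, 0, -14], -1], [[0, 0, 0], [9, 0, -14], -1], [[0, 0, 0], [9, 0, -14], -1]])

```text
clock: 15.97
position: [0.4562, 0.0012, 0.2212]
ee_rot: [-0.16, 3.136, -0.005]
force: [0.2, -0.3, 0.6]
width: 0.237
gripper_force: 0.0
```

```bash
python3 - <<'E'
from h import *
s=readout.observe();print(wc(s["position"]))
D={}
for n in("top","side","wrist"):
    a,i=snap(n);D[n]=[a,i];cv2.imwrite(f"pics/v_{n}.png",a)
    p=proj(i,[cw(.031,0,.089)])[0];m=mask(a,(20,100,80),(36,255,255))
    q=[b for b in blobs(m,8) if np.hypot(*(np.array(b[0])-p))<25];print(n,p,q);D[n].append(q)
    pl=proj(i,[cw(-.056,0,.148)])[0];m=mask(a,(0,150,80),(8,255,255));print("  red",pl,[b for b in blobs(m,5) if np.hypot(*(np.array(b[0])-pl))<30])
for A,B in(("top","side"),("side","wrist")):
    if D[A][2] and D[B][2]:
        t,e=tri(D[A][1],[D[A][2][0][0]],D[B][1],[D[B][2][0][0]]);print(A,B,wc(t),e)
A=cv2.resize(D["side"][0][125:225,250:390],None,fx=4.2,fy=4.2,interpolation=cv2.INTER_CUBIC)
cv2.imwrite("pics/v.png",A)
E
```

```text
[0.12298357 0.00037764 0.22117572]
top [335.73093159 210.44563171] [([335.3, 210.3], [330, 207, 11, 7, 52])]
  red [332.29281569 169.28378674] [([331.8, 168.0], [328, 163, 8, 12, 73])]
side [334.27553607 200.95608581] [([333.4, 201.4], [329, 196, 10, 11, 61])]
  red [299.31001053 168.72654011] [([296.0, 173.2], [292, 163, 10, 22, 92])]
wrist [318.62828089 271.62647708] []
  red [318.8252603 376.5698915] []
top side [ 0.03002775 -0.00116505  0.08810942] 0.001060882396425092
```

View pics/v.png

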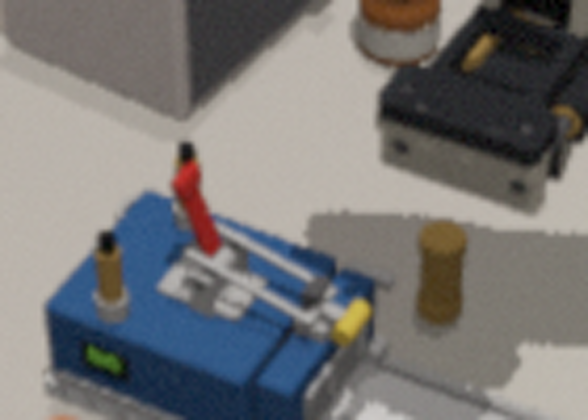

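The loop is hooked (tab at crop (350,322), measured at cell (30, −1, 88) mm, as expected). The lever is at about 1.1 rad. Moving to the lever's +x side.

>>> drive_tool(commands=[[[0, 0, 0], [-4, 0, 0], -1], [[0, 0, 0], [-8, 0, 0], -1], [[0, 0, 0], [-12, 0, 0], -1], [[0, 0, 0], [-15, 0, 0], -1], [[0, 0, 0], [-16.7, 0, 0], -1], [[0, 0, 0], [-16.7, 0, 3], -1], [[0, 0, 0], [-16.7, 0, 6], -1], [[0, 0, 0], [-16.7, 0, 7.8], -1], [[0, 0, 0], [-16.7, 0, 7.8], -1], [[0, 0, 0], [-16.7, 0, 7.8], -1]])

```text
clock: 16.95
position: [0.6235, 0.0197, 0.1407]
ee_rot: [0.163, -3.134, -0.001]
force: [1.0, -0.4, 0.2]
width: 0.002
gripper_force: 0.0
```

```bash
python3 - <<'E'
from h import *
p=wc(readout.observe()["position"])*1e3;print(p)
for d in range(64,-9,-8):
    l=np.radians(d);C=np.array([-49,95])+50*np.array([-np.cos(l),np.sin(l)])+5.5*np.array([np.sin(l),np.cos(l)])+[9.5,0]
    print(d,((C[0]-p[0])/10).round(2),(-(C[1]-p[2])/10).round(2))
E
```

```text
[-45.3018997   -0.41580502 140.7006907 ]
64 -1.12 -0.17
56 -1.76 0.12
48 -2.36 0.49
40 -2.9 0.93
32 -3.37 1.45
24 -3.76 2.03
16 -4.07 2.66
8 -4.29 3.33
0 -4.42 4.02
-8 -4.45 4.72
```

>>> drive_tool(commands=[[[0, 0, 0], [-0.6, 0, -0.2], -1], [[0, 0, 0], [-1.1, 0, -0.2], -1], [[0, 0, 0], [-1.4, 0, 0], -1], [[0, 0, 0], [-1.8, 0, 0.1], -1], [[0, 0, 0], [-2.1, 0, 0.3], -1], [[0, 0, 0], [-2.4, 0, 0.5], -1], [[0, 0, 0], [-2.7, 0, 0.7], -1], [[0, 0, 0], [-2.9, 0, 0.95], -1], [[0, 0, 0], [-3.2, 0, 1.2], -1], [[0, 0, 0], [-3.4, 0, 1.45], -1], [[0, 0, 0], [-3.6, 0, 1.75], -1], [[0, 0, 0], [-3.8, 0, 2.05], -1], [[0, 0, 0], [-4, 0, 2.35], -1], [[0, 0, 0], [-4.1, 0, 2.65], -1], [[0, 0, 0], [-4.2, 0, 3], -1], [[0, 0, 0], [-4.3, 0, 3.3], -1], [[0, 0, 0], [-4.3, 0, 3.3], -1]])

```text
clock: 18.37
position: [0.666, 0.0234, 0.1081]
ee_rot: [0.162, -3.136, 0.0]
force: [-0.4, -0.7, 0.1]
width: 0.003
gripper_force: 0.0
```

>>> drive_tool(commands=[[[0, 0, 0], [-0.1, 0, 0.3], -1], [[0, 0, 0], [-0.1, 0, 0.6], -1], [[0, 0, 0], [-0.1, 0, 0.8], -1], [[0, 0, 0], [-0.1, 0, 0.9], -1], [[0, 0, 0], [-0.1, 0, 0.9], -1]])

```text
clock: 18.78
position: [0.667, 0.0237, 0.0999]
ee_rot: [0.162, -3.136, 0.0]
force: [-1.2, -0.1, 0.4]
width: 0.006
gripper_force: 0.7
```

>>> drive_tool(commands=[[[0, 0, 0], [0, 0, -3], -1], [[0, 0, 0], [0, 0, -7], -1], [[0, 0, 0], [0, 0, -11], -1], [[0, 0, 0], [4, 0, -15], -1], [[0, 0, 0], [8, 0, -16], -1], [[0, 0, 0], [12, 0, -16], -1], [[0, 0, 0], [16, 0, -16], -1], [[0, 0, 0], [20, 0, -16], -1], [[0, 0, 0], [23, 0, -16], -1], [[0, 0, 0], [23, 0, -16], -1], [[0, 0, 0], [23, 0, -16], -1]])

```text
clock: 19.7
position: [0.4372, -0.0007, 0.2607]
ee_rot: [-0.16, 3.137, -0.005]
force: [0.4, 0.4, -0.4]
width: 0.003
gripper_force: 0.0
```

```bash
python3 - <<'E'
from h import *
print(wc(readout.observe()["position"]),readout.observe()["force"])
D={}
for n in("top","side"):
    a,i=snap(n);cv2.imwrite(f"pics/z_{n}.png",a)
    out=[]
    for c,lo,hi,pt in(("tab",(20,100,80),(36,255,255),cw(.028,0,.093)),("lever",(0,150,80),(8,255,255),cw(-.085,0,.098))):
        p=proj(i,[pt])[0];q=[b for b in blobs(mask(a,lo,hi),5) if np.hypot(*(np.array(b[0])-p))<14];print(n,c,p,q);out.append(q)
    D[n]=(i,out)
    g=mask(a,(50,120,50),(75,255,255));print("tray",blobs(g,200))
for k in(0,1):
    A,B=D["top"],D["side"]
    if A[1][k] and B[1][k]:
        t,e=tri(A[0],[A[1][k][0][0]],B[0],[B[1][k][0][0]]);print(k,wc(t),e)
i=D["top"][0]
for x in(-.104,-.07): print("lever pt px",x,proj(i,[cw(x,0,.1)]),proj(D["side"][0],[cw(x,0,.1)]))
a=cv2.imread("pics/z_top.png");m=mask(a,(100,120,40),(125,255,255));print(blobs(m[130:270,270:400],30),"lid outer edge px",proj(i,[cw(.022,.03,.075),cw(.025,.03,.075)]),np.where(m[180:225,325])[0].max()+180)
E
```

```text
[1.42104924e-01 2.49414849e-04 2.60713231e-01] [ 0.43920696  0.39087473 -0.41987171]
top tab [335.6237919  209.04198204] [([335.5, 208.7], [331, 206, 10, 6, 49])]
top lever [331.21926891 160.62939663] [([331.0, 161.4], [327, 151, 8, 22, 119])]
tray [([469.3, 250.3], [443, 224, 54, 54, 1787])]
side tab [333.09272674 199.22727273] [([332.0, 199.0], [328, 194, 10, 11, 61])]
side lever [289.06454959 181.22068945] [([287.9, 182.3], [277, 177, 22, 11, 88])]
tray [([431.7, 162.7], [404, 142, 57, 40, 1037])]
0 [ 0.02646477 -0.00053925  0.09335404] 0.0016212354349676148
1 [-0.08540313 -0.00136528  0.09520033] 0.0035348950341608496
lever pt px -0.104 [[330.48095026 152.46299705]] [[281.89655593 177.92861916]]
lever pt px -0.07 [[331.79664251 166.81265872]] [[294.70412054 182.68950411]]
[([62.1, 45.1], [38, 14, 49, 66, 1876]), ([63.6, 61.0], [60, 56, 8, 11, 81])] lid outer edge px [[348.02701475 205.89244158]
 [348.1465831  207.15733811]] 207
```

The lever is flat (z 95 mm, tip at about −107 mm), and the bar has been drawn about 4 mm past its rest contact, so the keeper is loaded. The robot is clear. Signing off.

```bash
python3 -c "
from cell import job
print(job.sign_off())"
```

```text
the job is handed in; nothing more can be done
None
```

The job is handed in, verdict not shown: the specimen stands in the tray, the lid is home with the loop hooked, and camera measurements put the lever flat with the keeper pulled about 4 mm; I did not re-measure the bystanders.

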